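# Chuck up the paint marker and snap its cap on

### The job

The refilled paint marker stands loose, nib up, in the open bench chuck. Turn the chuck's knurled sleeve clockwise (seen from above) until the jaws grip the barrel tight, then take the marker's cap (the short, wide one of the two that stand on the table) and press it straight down over the nib until it snaps past the bead and sits on the barrel's shoulder. Keep pressing after the snap and finish while still holding the cap pressed down firmly, without letting go, and leave everything else where it stands.

Things in the scene. Friction and masses are not known exactly. Their poses are not given: they have to be found in the camera images.
- chuck: Bench chuck, bolted down, axis vertical; origin under its axis, on the table. Flange 86 x 86 x 10 mm. Knurled dark steel sleeve 54 mm in diameter, 28 to 58 mm above the table, tapering to 47 mm at 63 mm; three jaws end 66 mm above the table. The marker's nib reaches 90 mm above the table on the same axis: leave room for it between the fingers.
- sleeve_grip (a point): Point on the chuck's axis at the height to grip the sleeve across its diameter, 50 mm above the table.
- chuck_sleeve (a joint): Turn of the sleeve in rad: 0 fully open, grows clockwise seen from above (towards closed); starts between 0.15 and 0.5. The three jaws move in together, 3.5 mm per rad, and meet the barrel at 1.2; then the sleeve goes stiff. It is tight from about 1.3, where the wrench is about 0.5 N m above that of free turning (0.5 N m, turned slowly). It stays where it is left.
- paint_marker: The marker; origin at its foot, z up along it to the nib. It stands in the chuck's bore, foot 10 mm above the table, with up to 4 mm of play sideways until the jaws grip it. Aluminium barrel 20 mm in diameter, 62 mm long, ending in a flat shoulder.
- marker_shoulder (a point): Centre of the marker's shoulder, on its axis, 72 mm above the table; z up along the marker. Above it a white neck 11 mm in diameter with a snap bead 15 mm in diameter (4 to 8 mm above the shoulder, crest at 6 to 7 mm), tapering to 8 mm at 13 mm, and a nib 6 mm in diameter that ends 18 mm above the shoulder.
- snap_cap: The marker's cap: bare aluminium, round, 22 mm in diameter, 42 mm tall, 80 g, standing mouth down. Origin in the middle of its mouth, z up. Bore 17 mm wide, 28 mm deep. Four sprung lips 3 mm above the mouth ride over the bead: the push rises to about 10 N while the mouth is 7 to 4 mm above the shoulder, drops (the cap pulls itself on), then the mouth lands. A firm press there is 10 to 20 N.
- cap_center (a point): Centre of the cap, half-way up (21 mm above its mouth); grasp it here across its diameter.
- cap_mouth (a point): Centre of the cap's mouth (its lower rim), 21 mm below the cap's centre; z up.
- slim_cap_center (a point): Centre (half-way up) of the other cap, which is for a thinner marker: bare aluminium, 16 mm in diameter, 54 mm tall, standing. A bystander, loose.
- capped_marker: A marker of the same kind with its cap on, standing, 22 mm in diameter, 104 mm tall; origin at its foot. A bystander, loose.
- pigment_jar: Pigment jar with a white screw lid, 40 mm in diameter, 36 mm tall; origin at its foot. A bystander, loose.
- resin_bottle: Small squeeze bottle with a pointed nozzle, 30 mm in diameter, 86 mm tall; origin at its foot. A bystander, loose.
- mixing_cup: Small open mixing cup, 41 mm wide, 28 mm tall; origin at its foot. A bystander, loose.
- tape_roll: Roll of masking tape lying flat, 84 mm wide, 18 mm tall; origin under its centre. A bystander, loose.

How it is judged:
By the outcome, as a careful person would: the job done as asked, in the order asked, and still so for the second after the job is handed in, while the arm keeps its last pose, push and grip.
It also fails if it takes over 67 s, if anything falls off the work surface, if the arm or the gripper's body presses on something with over 40 N, if the wrist force passes 120 N, or if a joint passes its speed limit or range.

### The arm

A 6-joint arm with a two-finger parallel gripper is mounted at the origin on a cart in front of the work surface, level with it; the furniture and walls round the work are solid. World frame = base frame: x ahead of the robot, y to its left, z up, the work surface at z = 0. Lengths are in m, angles in degrees, forces in N, time in s.
With the tool pointing down it reaches from about 0.4 to 0.825 m from the base axis. Payload 7 kg.
Tool frame: the origin (TCP) lies at the very end of the fingers, on their centre line; the grasp point (between the pads) lies 19 mm behind it (r.grasp_offset is the z of the grasp point in the tool frame, in m); z points along the fingers, y is the direction in which the jaws open and shut (so a half turn about z gives the same grasp; the last joint's range is limited). The gripper opens to 88 mm and grips with 3 to 60 N. Pads are 19 mm wide; open, the fingers measure 130 mm over their backs; the gripper's body (78 mm by 193 mm) begins 47 mm behind the grasp point.
Start: joints at [-48.696, 20.546, 0.682, 0, -70.136, -16.507], TCP at [0.283, -0.613, 0.227] pointing down, gripper open.
Joint ranges: [-176.03, 176.03], [-82.01, 121.73], [-58.28, 71.71], [-173.87, 95.51], [-174.79, -0.11], [-173.66, 173.66]. Speed limits (degrees/s): [136.94, 136.94, 172.46, 180, 180, 180].

### API

Orientations are given as [roll, pitch, yaw] about the fixed x, y, z axes, in that order (R = Rz(yaw) Ry(pitch) Rx(roll)).
In Python, from plant import r, capture, calibration, order gives the robot as it stands.
- The arm moves only by the tool servo_tool, never from a script. Its arguments are lists of equal length, an entry for each row: "grip": the closure, from -1 (fully open) to 1 (shut), so that 0 is half open; "translation": the shift along the tool's x, y, z in m, a list of three; "turn": the turn about the tool's z in rad. A call has 1 to 10 rows; each row is the pose to reach, as a shift and turn from the pose commanded when the call began, along the tool's axes at that moment; what a row does not reach only later rows make up. A row lasts 1/12 s, in which the tool goes at most 41.7 mm and 7.16 degrees, less where a joint would pass 70% of its speed; a pose out of reach is approached as far as the arm can. A call with a gripper value outside its range is refused whole. The fingers move at their own pace and stop on an object; "newtons" is the grip in N (left out, the last holds). Time passes only in rows, so rows that repeat a pose let the fingers close. It gives the time, the measured TCP pose, the force and the opening at its end, in the units of the state.
- r.get_state(): the state, without advancing time (a new reading comes with each control period).
- capture(name): name is "scene" or "top" or "wrist"; returns (picture, depth): 384x512x3 uint8, blue, green, red; 384x512 float32, m along the optical axis (not along the pixel's ray), 0 where there is no reading.
- calibration(name): a dict with "fx", "fy", "cx", "cy" (pixels), "view" (4x4, takes a point from world to camera coordinates). Camera axes: x right, y up, looking along -z (the intrinsics and any distortion apply to the point x, -y, -z); pixel columns grow to the right and rows downward; lengths in m; the calibration is good to about 2 mm. A picture is of the moment at which its call begins: read the wrist's pose just before it. calibration takes no time and is no camera call; for the wrist camera it gives the pose at the moment of the call.
- order.close_job(): hands the job in, once; it reports no verdict.
The state is a dict: "time_s": time; "joints": joint angles; "qd": joint speeds; "joint_torque": joint torques, N m; "tcp_pos": TCP position; "eef_rot": TCP orientation; "contact_force": force on the tool from outside, world axes, zero at the start; "moment": the same for the moment, N m; "gripper_width": finger opening in m.
Only numpy, scipy, OpenCV 4.12 (cv2) and the standard library are available. Lean on these libraries where they do the work, as an engineer would, in place of code of your own. Each camera call takes 0.05 s, during which the arm holds its last target.

## Working session

There is one attempt and no reset: what is moved stays moved. The work goes in short steps, Python scripts to look and compute and a tool call to move; the robot and the scene stay as the last step left them, time stands still between calls to the robot, and variables do not carry over. Pictures are saved under pics/ and viewed, and the job is handed in when it is done.

Besides the shell and the picture viewer there is one more tool, called after "Call:" in YAML: its name, and indented under it one key for each argument. servo_tool: Moves the arm, as the interface text tells. Its arguments: {"type":"object","properties":{"grip":{"type":"array","items":{"type":"number"}},"translation":{"type":"array","items":{"type":"array","items":{"type":"number"}}},"turn":{"type":"array","items":{"type":"number"}},"newtons":{"type":"number"}},"required":["grip","translation","turn"]}

```bash
ls; mkdir -p pics; python3 - <<'E'
from plant import r, capture, calibration, order
import cv2
s=r.get_state(); print(s, r.grasp_offset)
for n in ("scene","top"):
    p,d=capture(n); cv2.imwrite(f"pics/{n}0.png",p); c=calibration(n); print(n,c)
    import numpy as np; np.save(f"pics/{n}0_d.npy",d)
E
```

```text
pics
{'time_s': 0.0, 'joints': array([-4.86959460e+01,  2.05918451e+01,  6.33389531e-01, -2.17847996e-02,
       -7.01365001e+01, -1.65046350e+01]), 'qd': array([ 0.13915003,  0.06035257, -0.07417338, -0.0084174 ,  0.02896525,
        0.01533131]), 'joint_torque': array([-8.23904193e-04, -5.82716775e+01,  2.93055171e+01,  6.99745104e+00,
        6.75518837e-03, -1.47328960e-04]), 'tcp_pos': array([ 0.28287072, -0.61231613,  0.22560992]), 'eef_rot': array([ 1.79903138e+02, -7.34387369e-03, -1.55207994e+02]), 'contact_force': array([-0.02904773, -0.76906598, -1.02448678]), 'moment': array([-0.02638627,  0.00981487,  0.03005575]), 'gripper_width': 0.0879811046919573} -0.0188
scene {'fx': 490.45901343687274, 'fy': 490.45901343687274, 'cx': 260.01419013489704, 'cy': 195.49262853003026, 'view': array([[-0.8407076 , -0.54141858,  0.00875502,  0.51361036],
       [ 0.27665174, -0.41556994,  0.86646722, -0.19621831],
       [-0.46548312,  0.73086767,  0.4991572 , -0.86812159],
       [ 0.        ,  0.        ,  0.        ,  1.        ]])}
top {'fx': 393.89293174590506, 'fy': 393.89293174590506, 'cx': 253.3403766121673, 'cy': 188.30845980389458, 'view': array([[ 0.01129679, -0.99961327, -0.02541045,  0.04670329],
       [ 0.98734192,  0.00713037,  0.15844584, -0.59440228],
       [-0.15820338, -0.02687873,  0.98704064, -1.05855376],
       [ 0.        ,  0.        ,  0.        ,  1.        ]])}
```

View pics/scene0.png

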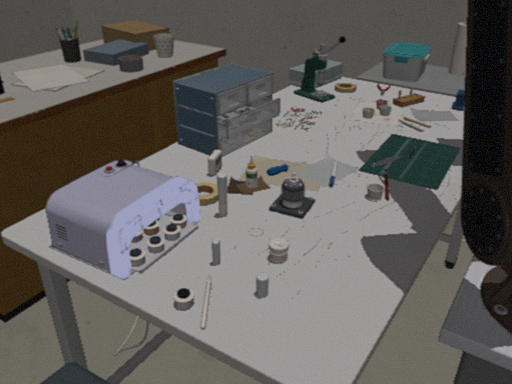

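View pics/top0.png

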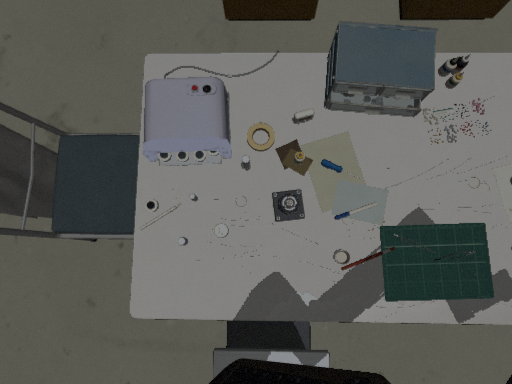

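The scene view shows the chuck at about (292,195), the short cap at (262,286), the slim cap at (216,253), the capped marker at (222,196) and the jar at (279,250). In the top view the chuck is at (288,205) and the caps at (183,241) and (194,197).

```bash
cat > h.py <<'E'
import numpy as np, cv2
def ray(c,u,v):
    V=c["view"];R=V[:3,:3];t=V[:3,3]
    d=np.array([(u-c["cx"])/c["fx"],-(v-c["cy"])/c["fy"],-1.]);
    return -R.T@t, R.T@d
def onz(c,u,v,z):
    o,d=ray(c,u,v); return o+d*(z-o[2])/d[2]
def proj(c,p):
    q=c["view"][:3,:3]@np.asarray(p)+c["view"][:3,3]
    return c["cx"]+c["fx"]*q[0]/-q[2], c["cy"]+c["fy"]*q[1]/q[2]
def cloud(c,d):
    v,u=np.mgrid[:d.shape[0],:d.shape[1]]
    P=np.stack([(u-c["cx"])/c["fx"]*d,-(v-c["cy"])/c["fy"]*d,-d],-1)
    R=c["view"][:3,:3];t=c["view"][:3,3]
    W=(P-t)@R; W[d==0]=np.nan
    return W
E
python3 - <<'E'
from plant import calibration
from h import *
for n,pts in (("top",{"chuck":(288,205,.066),"cap":(183,241,.042),"slim":(194,197,.054),"mk":(246,162,.104),"jar":(222,231,.036)}),("scene",{"chuck":(292,182,.066),"cap":(262,278,.042),"slim":(216,243,.054)})):
    c=calibration(n)
    for k,(u,v,z) in pts.items(): print(n,k,onz(c,u,v,z).round(4))
    d=np.load(f"pics/{n}0_d.npy"); W=cloud(c,d)
    p=cv2.imread(f"pics/{n}0.png")
    for k,(u,v,z) in pts.items():
        w=W[v-3:v+4,u-3:u+4].reshape(-1,3); print(k,np.nanmedian(w,0).round(4),np.nanmax(w[:,2]).round(4))
p=cv2.imread("pics/top0.png")
a=cv2.resize(p[140:265,140:320],None,fx=4,fy=4,interpolation=cv2.INTER_CUBIC);cv2.imwrite("pics/topz.png",a)
p=cv2.imread("pics/scene0.png")
a=cv2.resize(p[150:310,170:330],None,fx=3.7,fy=3.7,interpolation=cv2.INTER_CUBIC);cv2.imwrite("pics/scz.png",a)
E
```

```text
top chuck [ 0.5455 -0.0437  0.066 ]
top cap [0.4453 0.2462 0.042 ]
top slim [0.5672 0.2177 0.054 ]
top mk [0.6566 0.0713 0.104 ]
top jar [0.4743 0.1389 0.036 ]
chuck [ 0.5452 -0.0434  0.066 ] 0.0867
cap [0.4453 0.2465 0.0401] 0.0446
slim [0.5689 0.2205 0.0419] 0.0576
mk [0.6591 0.0715 0.099 ] 0.1068
jar [0.4743 0.1389 0.0347] 0.0392
scene chuck [ 0.5514 -0.0418  0.066 ]
scene cap [0.4408 0.2584 0.042 ]
scene slim [0.5618 0.2319 0.054 ]
chuck [ 0.5506 -0.0418  0.0662] 0.0744
cap [0.4422 0.2564 0.04  ] 0.0421
slim [0.5654 0.227  0.0505] 0.054
```

View pics/topz.png

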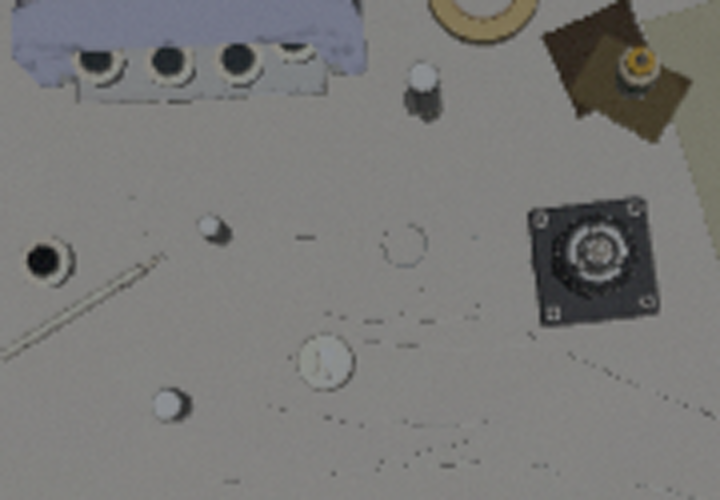

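View pics/scz.png

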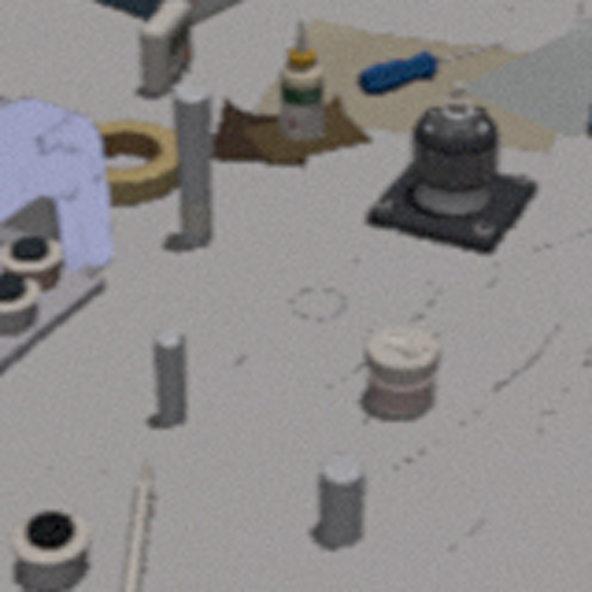

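```bash
cat >> h.py <<'E'
from scipy.spatial.transform import Rotation as Ro
def plan(s,target,yaw=None):
    R=Ro.from_euler('xyz',s["eef_rot"],degrees=True).as_matrix()
    t=R.T@(np.asarray(target)-s["tcp_pos"])
    dy=None
    if yaw is not None: dy=np.radians((s["eef_rot"][2]-yaw+180)%360-180)
    return t.round(4), dy
def brief(s):
    print("t",round(s["time_s"],2),"tcp",s["tcp_pos"].round(4),"rot",s["eef_rot"].round(2),"F",s["contact_force"].round(2),"M",s["moment"].round(3),"w",round(s["gripper_width"],4),"j",s["joints"].round(1))
E
python3 - <<'E'
from plant import r,calibration
from h import *
s=r.get_state();c=calibration("wrist");V=c["view"];o=-V[:3,:3].T@V[:3,3]
R=Ro.from_euler('xyz',s["eef_rot"],degrees=True).as_matrix()
print("cam in tool",(R.T@(o-s["tcp_pos"])).round(4),"look",(R.T@(-V[2,:3])).round(3),"up",(R.T@V[1,:3]).round(3), c["fx"],c["cx"],c["cy"])
print(plan(s,(0.548,-0.043,0.24),-125))
# chuck centroid by depth: heights 55-70mm near
for n in("top","scene"):
    c=calibration(n);d=np.load(f"pics/{n}0_d.npy");W=cloud(c,d)
    m=(abs(W[...,0]-.548)<.06)&(abs(W[...,1]+.043)<.06)
    for lo,hi in((.05,.07),(.072,.095)):
        w=W[m&(W[...,2]>lo)&(W[...,2]<hi)]; print(n,lo,len(w),w.mean(0),w.min(0),w.max(0))
E
```

```text
cam in tool [ 0.0724  0.     -0.1581] look [-0.27  -0.001  0.963] up [0.963 0.    0.27 ] 280.46219187456376 258.1256306712959 191.00098360174633
(array([-0.4794,  0.4057, -0.0138]), np.float64(-0.5272160470041207))
top 0.05 234 [ 0.55108023 -0.0467759   0.06013669] [ 0.52457814 -0.07171155  0.0501225 ] [ 0.57730808 -0.02199763  0.06986321]
top 0.072 25 [ 0.55069969 -0.04763855  0.07999667] [ 0.54444198 -0.05389447  0.07266899] [ 0.55840767 -0.04040303  0.0919108 ]
scene 0.05 259 [ 0.5457303  -0.03873339  0.05889688] [ 0.5230056  -0.06725505  0.05000825] [ 0.57324525 -0.01824373  0.06955706]
scene 0.072 36 [ 0.54975167 -0.04546249  0.07950545] [ 0.54305397 -0.05029169  0.07211259] [ 0.557518   -0.03437448  0.08786962]
```

Call:
servo_tool:
  grip: [-1,-1,-1,-1,-1,-1,-1,-1,-1,-1]
  translation:
    - [-0.03,0.025,0]
    - [-0.06,0.051,0]
    - [-0.09,0.076,0]
    - [-0.12,0.102,0]
    - [-0.15,0.127,0]
    - [-0.18,0.152,0]
    - [-0.21,0.178,0]
    - [-0.24,0.203,0]
    - [-0.27,0.229,0]
    - [-0.3,0.254,0]
  turn: [-0.05,-0.1,-0.15,-0.2,-0.25,-0.3,-0.35,-0.4,-0.45,-0.5]

```text
time_s: 0.93
tcp_pos: [0.449, -0.2544, 0.2265]
eef_rot: [180.0, 0.0, -126.4]
contact_force: [1.3, 0.3, 0.4]
gripper_width: 0.0876
```

```bash
python3 - <<'E'
from plant import r
from h import *
s=r.get_state();brief(s);print(plan(s,(0.549,-0.045,0.24)))
E
```

```text
t 0.93 tcp [ 0.449  -0.2544  0.2265] rot [ 179.99    0.   -126.42] F [1.27 0.33 0.36] M [-0.087 -0.142 -0.011] w 0.0876 j [ -7.7   5.5 -19.1  -0.  -65.4 -28.7]
(array([-0.2279,  0.0438, -0.0135]), None)
```

Call:
servo_tool:
  grip: [-1,-1,-1,-1,-1,-1,-1,-1]
  translation:
    - [-0.035,0.007,0]
    - [-0.07,0.014,0]
    - [-0.105,0.021,0]
    - [-0.14,0.028,0]
    - [-0.175,0.035,0]
    - [-0.21,0.04,0]
    - [-0.22,0.042,0]
    - [-0.22,0.042,0]
  turn: [0,0,0,0,0,0,0,0]

```text
time_s: 1.6
tcp_pos: [0.5471, -0.0522, 0.2259]
eef_rot: [180.0, -0.0, -126.4]
contact_force: [-0.0, 0.3, -0.2]
gripper_width: 0.0878
```

```bash
python3 - <<'E'
from plant import r,capture,calibration
from h import *
s=r.get_state();brief(s)
c=calibration("wrist");p,d=capture("wrist");cv2.imwrite("pics/w1.png",p);np.save("pics/w1_d.npy",d);np.save("pics/w1_c.npy",c)
print(plan(s,(0.549,-0.045,0.24)))
for q in ((.549,-.045,.066),(.549,-.045,.09)): print(proj(c,q))
W=cloud(c,d)
m=(abs(W[...,0]-.549)<.06)&(abs(W[...,1]+.045)<.06)
for lo,hi in((.05,.062),(.062,.07),(.072,.08),(.08,.095)):
        w=W[m&(W[...,2]>lo)&(W[...,2]<hi)]; print(lo,len(w),w.mean(0).round(4),w.min(0).round(4),w.max(0).round(4))
E
```

```text
t 1.6 tcp [ 0.5471 -0.0522  0.2259] rot [ 1.7997e+02 -3.0000e-02 -1.2638e+02] F [-0.04  0.28 -0.24] M [ 0.006  0.099 -0.01 ] w 0.0878 j [ 15.    8.8 -15.3  -0.  -65.9 -51.3]
(array([-0.007 ,  0.0027, -0.0141]), None)
(np.float64(260.64028724387765), np.float64(183.0785855737243))
(np.float64(260.8344259525587), np.float64(188.42884731498938))
0.05 746 [ 0.5514 -0.0491  0.0581] [ 0.5259 -0.0744  0.0501] [ 0.5799 -0.0207  0.062 ]
0.062 492 [ 0.5525 -0.0481  0.0642] [ 0.5288 -0.0709  0.062 ] [ 0.5778 -0.0231  0.0699]
0.072 73 [ 0.5508 -0.0492  0.076 ] [ 0.5441 -0.0559  0.072 ] [ 0.56   -0.0393  0.0799]
0.08 94 [ 0.5524 -0.0479  0.0841] [ 0.5464 -0.0533  0.08  ] [ 0.5594 -0.0413  0.0911]
```

View pics/w1.png

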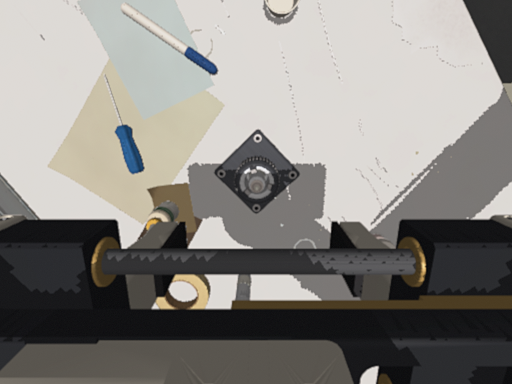

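The wrist view shows the chuck with its four flange screws at about (258,138), (295,174), (256,208) and (220,174). The bottle is at (163,215), and the TCP is above the chuck.

```bash
python3 - <<'E'
from h import *
c=np.load("pics/w1_c.npy",allow_pickle=True).item()
p=cv2.imread("pics/w1.png")
sc=[(258,138),(295,174),(256,208),(220,174)]
w=np.array([onz(c,u,v,.010) for u,v in sc]);print(w.round(4),w.mean(0), np.linalg.norm(w-np.roll(w,1,0),axis=1))
g=cv2.cvtColor(p,cv2.COLOR_BGR2GRAY)
m=((g<95)).astype(np.uint8)*255; m[:,:200]=0;m[:,310:]=0;m[:120]=0;m[225:]=0
m2=cv2.morphologyEx(((g<75)*255).astype(np.uint8)&m,cv2.MORPH_OPEN,np.ones((3,3)))
cn=max(cv2.findContours(m2,0,2)[0],key=cv2.contourArea)
print(cv2.minAreaRect(cn),cv2.boundingRect(cn), onz(c,*cv2.minAreaRect(cn)[0],.010))
a=cv2.resize(p[120:230,190:330],None,fx=5,fy=5,interpolation=cv2.INTER_CUBIC);cv2.imwrite("pics/w1z.png",a)
E
```

```text
[[ 0.5235 -0.0848  0.01  ]
 [ 0.5117 -0.0159  0.01  ]
 [ 0.5835 -0.0082  0.01  ]
 [ 0.5939 -0.0766  0.01  ]] [ 0.55314766 -0.04636002  0.01      ] [0.07082374 0.06983017 0.07227069 0.06917737]
((259.0180969238281, 175.11990356445312), (53.34294509887695, 62.82763671875), 47.72631072998047) (221, 160, 75, 49) [ 0.55203369 -0.04377335  0.01      ]
```

View pics/w1z.png

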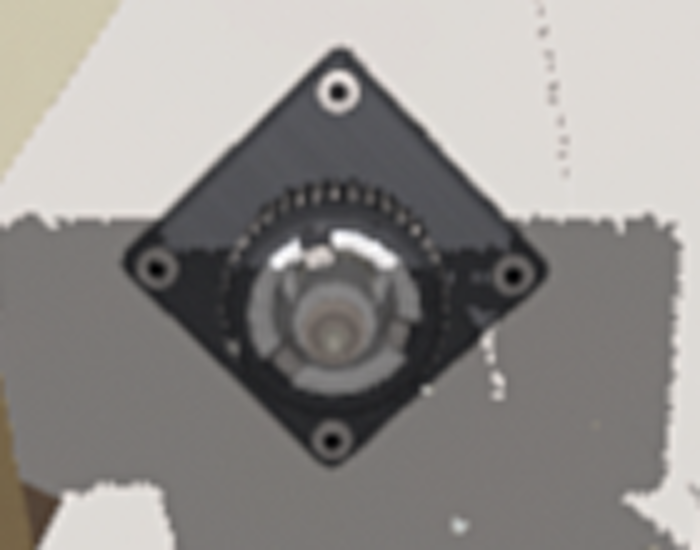

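```bash
python3 - <<'E'
from plant import r
from h import *
c=np.load("pics/w1_c.npy",allow_pickle=True).item()
sc=[(257.6,138.4),(292.6,174.8),(256.4,208),(221.4,173.8)]
w=np.array([onz(c,u,v,.012) for u,v in sc]);print(w.round(4),w.mean(0), np.linalg.norm(w-np.roll(w,1,0),axis=1))
print("ring63-66",onz(c,256.9,182.8,.064),"nib",onz(c,190+333/5,120+340/5,.09))
s=r.get_state()
t=(0.5525,-0.0475,0.033);print(plan(s,t))
E
```

```text
[[ 0.5241 -0.0848  0.012 ]
 [ 0.5149 -0.0175  0.012 ]
 [ 0.5827 -0.0084  0.012 ]
 [ 0.5917 -0.0758  0.012 ]] [ 0.55334224 -0.04662123  0.012     ] [0.06813699 0.06796318 0.06837788 0.06806107]
ring63-66 [ 0.55261882 -0.04746955  0.064     ] nib [ 0.55241321 -0.04811766  0.09      ]
(array([-0.0087, -0.0016,  0.1929]), None)
```

Call:
servo_tool:
  grip: [-1,-1,-1,-1,-1,-1,-1,-1,-1,-1]
  translation:
    - [-0.009,-0.002,0.03]
    - [-0.009,-0.002,0.06]
    - [-0.009,-0.002,0.09]
    - [-0.009,-0.002,0.12]
    - [-0.009,-0.002,0.15]
    - [-0.009,-0.002,0.17]
    - [-0.009,-0.002,0.185]
    - [-0.009,-0.002,0.193]
    - [-0.009,-0.002,0.193]
    - [-0.009,-0.002,0.193]
  turn: [0,0,0,0,0,0,0,0,0,0]

```text
time_s: 2.48
tcp_pos: [0.5531, -0.0492, 0.0339]
eef_rot: [180.0, -0.0, -126.6]
contact_force: [0.7, 0.6, 0.6]
gripper_width: 0.0875
```

```bash
python3 - <<'E'
from plant import r,capture,calibration
from h import *
s=r.get_state();brief(s);print(plan(s,(0.553,-0.047,0.032)))
p,d=capture("wrist");cv2.imwrite("pics/w2.png",p)
E
```

```text
t 2.48 tcp [ 0.5531 -0.0492  0.0339] rot [ 1.8000e+02 -2.0000e-02 -1.2659e+02] F [0.65 0.64 0.55] M [ 0.    -0.021 -0.018] w 0.0875 j [ 15.1  21.  -27.8   0.  -41.3 -51.7]
(array([-0.0018,  0.0014,  0.0019]), None)
```

View pics/w2.png

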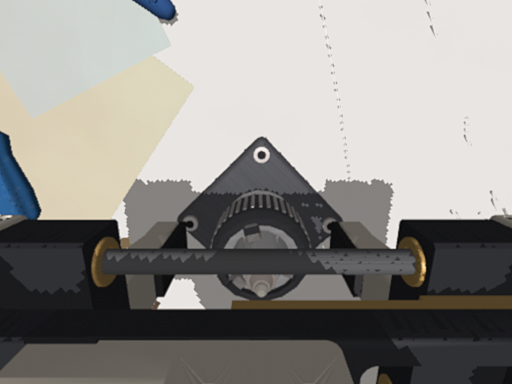

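The fingers straddle the sleeve evenly: inner edges are near columns 183 and 337, and the sleeve is centred near 261.

Call:
servo_tool:
  grip: [-1,-1,0,0.5,0.5,0.5,0.5,0.5]
  translation:
    - [-0.002,0.001,0.002]
    - [-0.002,0.001,0.002]
    - [-0.002,0.001,0.002]
    - [-0.002,0.001,0.002]
    - [-0.002,0.001,0.002]
    - [-0.002,0.001,0.002]
    - [-0.002,0.001,0.002]
    - [-0.002,0.001,0.002]
  turn: [0,0,0,0,0,0,0,0]
  newtons: 60

```text
time_s: 3.2
tcp_pos: [0.5537, -0.0464, 0.0316]
eef_rot: [-180.0, 0.0, -126.5]
contact_force: [0.4, -2.3, -1.2]
gripper_width: 0.0537
```

```bash
python3 - <<'E'
from plant import r
from h import *
s=r.get_state();brief(s)
R=Ro.from_euler('xyz',s["eef_rot"],degrees=True).as_matrix();print("F tool",(R.T@s["contact_force"]).round(2),(R.T@s["moment"]).round(3))
E
```

```text
t 3.2 tcp [ 0.5537 -0.0464  0.0316] rot [-1.7998e+02  1.0000e-02 -1.2655e+02] F [ 0.4  -2.28 -1.16] M [-0.935 -0.084 -0.013] w 0.0537 j [ 15.4  21.2 -27.9   0.  -40.9 -52. ]
F tool [ 1.6  -1.68  1.16] [0.625 0.701 0.012]
```

Call:
servo_tool:
  grip: [0.5,0.5,0.5,0.5,0.5,0.5,0.5,0.5,0.5,0.5]
  translation:
    - [0,0,0]
    - [0,0,0]
    - [0,0,0]
    - [0,0,0]
    - [0,0,0]
    - [0,0,0]
    - [0,0,0]
    - [0,0,0]
    - [0,0,0]
    - [0,0,0]
  turn: [0.04,0.08,0.12,0.16,0.2,0.24,0.28,0.32,0.36,0.4]

```text
time_s: 4.03
tcp_pos: [0.5541, -0.0468, 0.0316]
eef_rot: [-179.9, 0.0, -149.5]
contact_force: [2.7, -4.5, -2.1]
gripper_width: 0.0532
```

```bash
python3 - <<'E'
from plant import r
from h import *
s=r.get_state();brief(s)
R=Ro.from_euler('xyz',s["eef_rot"],degrees=True).as_matrix();print("F tool",(R.T@s["contact_force"]).round(2),(R.T@s["moment"]).round(3),s["joint_torque"].round(2))
E
```

```text
t 4.03 tcp [ 0.5541 -0.0468  0.0316] rot [-1.7994e+02  1.0000e-02 -1.4950e+02] F [ 2.69 -4.5  -2.1 ] M [-1.362 -0.801  0.625] w 0.0532 j [ 15.4  21.2 -27.8   0.1 -40.9 -75. ]
F tool [-0.04 -5.24  2.11] [ 1.58   0.    -0.625] [  1.47 -50.97  20.05   3.41  -0.5    0.15]
```

Call:
servo_tool:
  grip: [0.5,0.5,0.5,0.5,0.5,0.5,0.5,0.5]
  translation:
    - [0,0,0]
    - [0,0,0]
    - [0,0,0]
    - [0,0,0]
    - [0,0,0]
    - [0,0,0]
    - [0,0,0]
    - [0,0,0]
  turn: [0.04,0.08,0.12,0.16,0.2,0.24,0.28,0.32]

```text
time_s: 4.7
tcp_pos: [0.5542, -0.0471, 0.0316]
eef_rot: [-179.9, 0.0, -167.8]
contact_force: [3.3, -7.2, -2.5]
gripper_width: 0.0532
```

```bash
cat > st.py <<'E'
from plant import r
from h import *
s=r.get_state();brief(s)
R=Ro.from_euler('xyz',s["eef_rot"],degrees=True).as_matrix();print("F tool",(R.T@s["contact_force"]).round(2),(R.T@s["moment"]).round(3))
E
python3 st.py
```

```text
t 4.7 tcp [ 0.5542 -0.0471  0.0316] rot [-1.7993e+02  3.0000e-02 -1.6783e+02] F [ 3.33 -7.25 -2.48] M [-2.239 -1.191  0.625] w 0.0532 j [ 15.4  21.2 -27.8   0.1 -40.9 -93.3]
F tool [-1.73 -7.78  2.49] [ 2.439 -0.693 -0.625]
```

Call:
servo_tool:
  grip: [0.5,0.5,0.5,0.5,0.5,0.5]
  translation:
    - [0,-0.001,0]
    - [0,-0.001,0]
    - [0,-0.001,0]
    - [0,-0.001,0]
    - [0,-0.001,0]
    - [0,-0.001,0]
  turn: [0.04,0.08,0.12,0.15,0.18,0.2]

```text
time_s: 5.2
tcp_pos: [0.5543, -0.0475, 0.0316]
eef_rot: [-180.0, 0.0, -179.3]
contact_force: [1.5, -3.1, -2.2]
gripper_width: 0.0528
```

```bash
python3 st.py
```

```text
t 5.2 tcp [ 0.5543 -0.0475  0.0316] rot [-1.7997e+02  4.0000e-02 -1.7927e+02] F [ 1.47 -3.08 -2.17] M [-0.873 -0.811  0.914] w 0.0528 j [ 1.530e+01  2.120e+01 -2.780e+01  1.000e-01 -4.090e+01 -1.046e+02]
F tool [-1.43 -3.1   2.17] [ 0.883 -0.8   -0.914]
```

Call:
servo_tool:
  grip: [0.5,0.5,0.5,0.5]
  translation:
    - [0,-0.0005,0]
    - [0,-0.0005,0]
    - [0,-0.0005,0]
    - [0,-0.0005,0]
  turn: [0.02,0.04,0.06,0.06]

```text
time_s: 5.53
tcp_pos: [0.5543, -0.0476, 0.0316]
eef_rot: [180.0, 0.1, 177.2]
contact_force: [2.9, 1.2, -2.5]
gripper_width: 0.0532
```

```bash
python3 st.py
```

```text
t 5.53 tcp [ 0.5543 -0.0476  0.0316] rot [1.7998e+02 5.0000e-02 1.7721e+02] F [ 2.88  1.16 -2.53] M [ 0.207 -1.247  0.493] w 0.0532 j [  15.3   21.2  -27.8   -0.   -40.9 -108. ]
F tool [-2.82  1.3   2.54] [-0.268 -1.235 -0.493]
```

Call:
servo_tool:
  grip: [0.5,0.5,0.5]
  translation:
    - [0,0,0]
    - [0,0,0]
    - [0,0,0]
  turn: [0.02,0.04,0.06]

```text
time_s: 5.78
tcp_pos: [0.5542, -0.0477, 0.0316]
eef_rot: [180.0, 0.0, 173.8]
contact_force: [4.5, 0.4, -4.1]
gripper_width: 0.0531
```

```bash
python3 st.py
```

```text
t 5.78 tcp [ 0.5542 -0.0477  0.0316] rot [1.8000e+02 4.0000e-02 1.7379e+02] F [ 4.52  0.39 -4.05] M [ 0.179 -1.655  1.328] w 0.0531 j [  15.3   21.2  -27.8    0.   -40.9 -111.5]
F tool [-4.45  0.88  4.06] [-0.358 -1.626 -1.327]
```

Call:
servo_tool:
  grip: [0.5,0.5,0.5]
  translation:
    - [0,0,0]
    - [0,0,0]
    - [0,0,0]
  turn: [0.015,0.03,0.045]

```text
time_s: 6.03
tcp_pos: [0.5542, -0.0478, 0.0316]
eef_rot: [180.0, 0.0, 171.2]
contact_force: [5.4, 0.1, -5.1]
gripper_width: 0.0534
```

```bash
python3 st.py
```

```text
t 6.03 tcp [ 0.5542 -0.0478  0.0316] rot [1.7999e+02 5.0000e-02 1.7123e+02] F [ 5.39  0.05 -5.05] M [ 0.119 -1.903  1.424] w 0.0534 j [  15.3   21.2  -27.8    0.   -40.9 -114. ]
F tool [-5.32  0.87  5.05] [-0.409 -1.862 -1.424]
```

Call:
servo_tool:
  grip: [-1,-1,-1,-1,-1,-1,-1,-1,-1,-1]
  translation:
    - [0,0,0]
    - [0,0,0]
    - [0,0,0]
    - [0,0,0]
    - [0,0,-0.02]
    - [0,0,-0.05]
    - [0,0,-0.08]
    - [0,0,-0.11]
    - [0,0,-0.14]
    - [0,0,-0.17]
  turn: [0,0,0,0,0,0,0,0,0,0]

```text
time_s: 6.87
tcp_pos: [0.5528, -0.0481, 0.203]
eef_rot: [180.0, -0.0, 171.2]
contact_force: [0.7, -0.1, -0.4]
gripper_width: 0.0877
```

```bash
python3 st.py; python3 - <<'E'
from plant import r,capture,calibration
from h import *
s=r.get_state();print(plan(s,(0.444,0.25,0.21)))
c=calibration("wrist");p,d=capture("wrist");cv2.imwrite("pics/w3.png",p);np.save("pics/w3_c.npy",c)
cv2.imwrite("pics/w3z.png",cv2.resize(p[110:260,190:340],None,fx=4,fy=4,interpolation=cv2.INTER_CUBIC))
print(proj(c,(.553,-.0478,.09)))
E
```

```text
t 6.87 tcp [ 0.5528 -0.0481  0.203 ] rot [ 1.8000e+02 -5.0000e-02  1.7123e+02] F [ 0.73 -0.15 -0.37] M [ 0.016 -0.202  0.022] w 0.0877 j [  15.2   10.3  -16.6   -0.   -63.2 -114. ]
F tool [-0.74 -0.03  0.37] [-0.047 -0.197 -0.022]
(array([ 0.153 ,  0.278 , -0.0068]), None)
(np.float64(258.3785317093143), np.float64(187.71604445845776))
```

View pics/w3z.png

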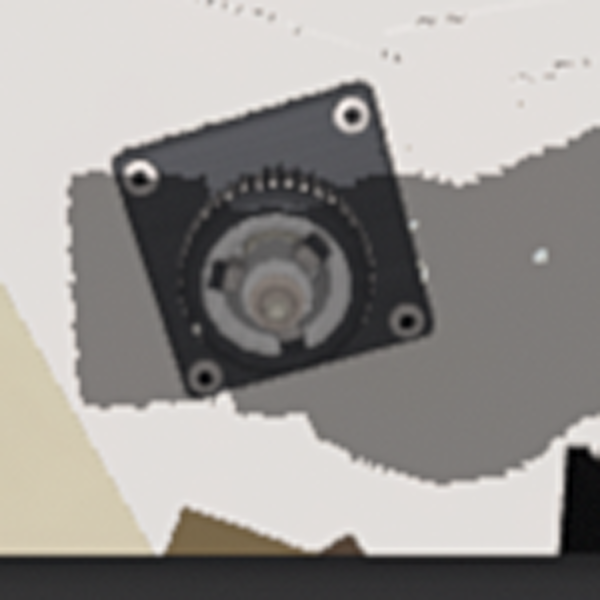

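The jaws have closed on the barrel. The nib is at zoomed (275,303), which is about (258.8,185.8) in the full picture, near the point I predicted.

Call:
servo_tool:
  grip: [-1,-1,-1,-1,-1,-1,-1,-1,-1,-1]
  translation:
    - [0.017,0.031,0]
    - [0.034,0.062,0]
    - [0.051,0.093,0]
    - [0.068,0.124,0]
    - [0.085,0.155,0]
    - [0.102,0.186,0]
    - [0.119,0.217,0]
    - [0.136,0.248,0]
    - [0.153,0.278,0]
    - [0.153,0.278,0]
  turn: [-0.08,-0.16,-0.24,-0.32,-0.4,-0.48,-0.56,-0.64,-0.72,-0.8]

```text
time_s: 7.75
tcp_pos: [0.443, 0.2541, 0.2014]
eef_rot: [180.0, 0.0, -142.5]
contact_force: [0.3, -0.9, -0.4]
gripper_width: 0.088
```

```bash
python3 st.py; python3 - <<'E'
from plant import r,capture,calibration
from h import *
c=np.load("pics/w3_c.npy",allow_pickle=True).item()
f=lambda x,y:(190+(x+.5)/4-.5,110+(y+.5)/4-.5)
print("screws",np.mean([onz(c,*f(*q),.012) for q in((139,178),(351,115),(407,320),(204,377))],0),"nib",onz(c,*f(275,303),.09),"ring",onz(c,*f(277,284),.064))
c=calibration("wrist");p,d=capture("wrist");cv2.imwrite("pics/w4.png",p);np.save("pics/w4_c.npy",c);np.save("pics/w4_d.npy",d)
print(proj(c,(.445,.247,.042)),proj(c,(.442,.256,.042)))
E
```

```text
t 7.75 tcp [0.443  0.2541 0.2014] rot [ 1.7996e+02  2.0000e-02 -1.4250e+02] F [ 0.3  -0.92 -0.4 ] M [-0.042 -0.083  0.038] w 0.088 j [  51.9    6.1  -21.9   -0.   -62.  -104.4]
F tool [ 0.33 -0.91  0.4 ] [ 0.084 -0.04  -0.038]
screws [ 0.55344483 -0.04775661  0.012     ] nib [ 0.55060856 -0.04743369  0.09      ] ring [ 0.55205101 -0.04709215  0.064     ]
(np.float64(252.34362624713927), np.float64(174.84152547397122)) (np.float64(260.089414838338), np.float64(177.44958142793917))
```

View pics/w4.png

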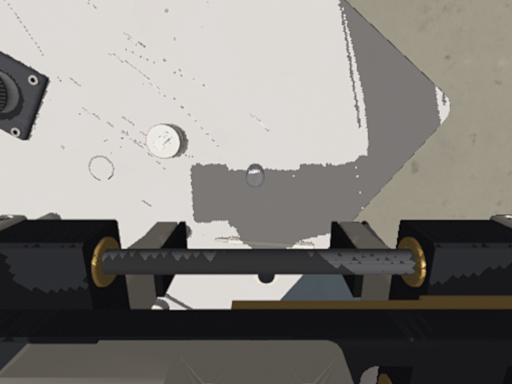

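The short cap is at (255,176) in the wrist view, with the jar at (163,141) and the slim cap near (165,300).

```bash
python3 - <<'E'
from plant import r
from h import *
c=np.load("pics/w4_c.npy",allow_pickle=True).item();d=np.load("pics/w4_d.npy");p=cv2.imread("pics/w4.png")
W=cloud(c,d);x,y,z=W[...,0],W[...,1],W[...,2]
m=(abs(x-.444)<.05)&(abs(y-.25)<.05)&(z>.03)&(z<.05)
v,u=np.where(m);print(len(u),u.min(),u.max(),v.min(),v.max(),W[m].mean(0),W[m].min(0),W[m].max(0))
cv2.imwrite("pics/w4z.png",cv2.resize(p[150:205,225:285],None,fx=10,fy=10,interpolation=cv2.INTER_CUBIC))
E
```

```text
291 246 264 168 187 [0.44565526 0.25130608 0.04104393] [0.43559905 0.24099968 0.03000277] [0.45720189 0.26255338 0.04491545]
```

View pics/w4z.png

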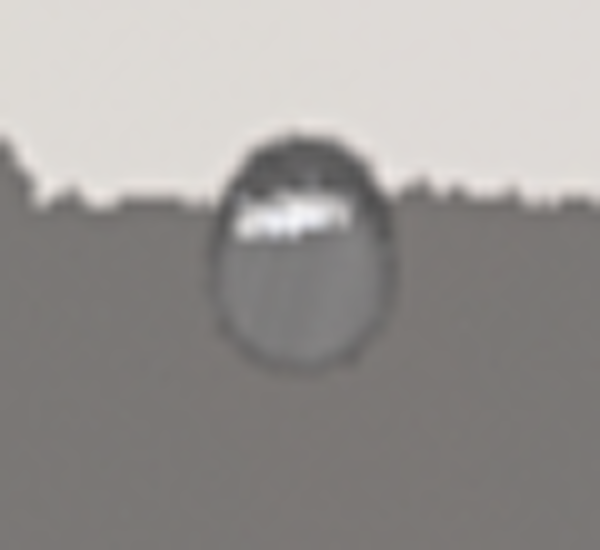

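```bash
python3 - <<'E'
from plant import r
from h import *
c=np.load("pics/w4_c.npy",allow_pickle=True).item()
q=onz(c,255.15,178.15,.042);print(q)
s=r.get_state();print(plan(s,(q[0],q[1],.0045)))
E
```

```text
[0.44614795 0.25195642 0.042     ]
(array([-0.0021, -0.002 ,  0.1968]), None)
```

Call:
servo_tool:
  grip: [-0.6,-0.4,-0.3,-0.3,-0.3,-0.3,-0.3]
  translation:
    - [-0.002,-0.002,0.03]
    - [-0.002,-0.002,0.06]
    - [-0.002,-0.002,0.09]
    - [-0.002,-0.002,0.12]
    - [-0.002,-0.002,0.14]
    - [-0.002,-0.002,0.145]
    - [-0.002,-0.002,0.145]
  turn: [0,0,0,0,0,0,0]

```text
time_s: 8.38
tcp_pos: [0.4468, 0.2482, 0.0552]
eef_rot: [-180.0, -0.2, -143.0]
contact_force: [0.1, 0.3, 0.4]
gripper_width: 0.0571
```

```bash
python3 st.py; python3 - <<'E'
from plant import r,capture,calibration
from h import *
s=r.get_state();print(plan(s,(.446,.2517,.0045)))
c=calibration("wrist");p,d=capture("wrist");cv2.imwrite("pics/w5.png",p)
print(proj(c,(.446,.2517,.042)))
E
```

```text
t 8.38 tcp [0.4468 0.2482 0.0552] rot [-179.95   -0.22 -143.02] F [0.08 0.27 0.44] M [-0.008  0.003  0.005] w 0.0571 j [  51.1   15.9  -32.1   -0.   -42.3 -104.1]
F tool [-0.23  0.17 -0.44] [ 0.004  0.007 -0.005]
(array([-0.0017,  0.0033,  0.0507]), None)
(np.float64(263.41976136478553), np.float64(228.9298366565667))
```

View pics/w5.png

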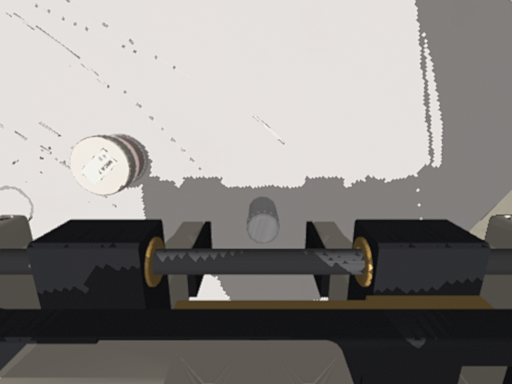

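The cap top is at (263,225), and the fingers' midline is near column 259, so I shift +3 mm along the tool's y.

Call:
servo_tool:
  grip: [-0.3,-0.3,-0.3,-0.3,0,0.4,0.8,0.8,0.8,0.8]
  translation:
    - [0,0.003,0.02]
    - [0,0.003,0.04]
    - [0,0.003,0.049]
    - [0,0.003,0.051]
    - [0,0.003,0.051]
    - [0,0.003,0.051]
    - [0,0.003,0.051]
    - [0,0.003,0.051]
    - [0,0.003,0.051]
    - [0,0.003,0.051]
  turn: [0,0,0,0,0,0,0,0,0,0]
  newtons: 40

```text
time_s: 9.27
tcp_pos: [0.4458, 0.2523, 0.006]
eef_rot: [180.0, 0.0, -142.9]
contact_force: [0.9, 0.1, 1.1]
gripper_width: 0.0223
```

```bash
python3 st.py; python3 - <<'E'
from plant import r,capture,calibration
from h import *
c=calibration("wrist");p,d=capture("wrist");cv2.imwrite("pics/w6.png",p)
E
```

```text
t 9.27 tcp [0.4458 0.2523 0.006 ] rot [ 1.7999e+02  5.0000e-02 -1.4288e+02] F [0.88 0.07 1.1 ] M [-0.168 -0.145  0.026] w 0.0223 j [  51.5   20.2  -34.7    0.   -35.1 -104.4]
F tool [-0.74 -0.48 -1.1 ] [ 0.222 -0.014 -0.026]
```

View pics/w6.png

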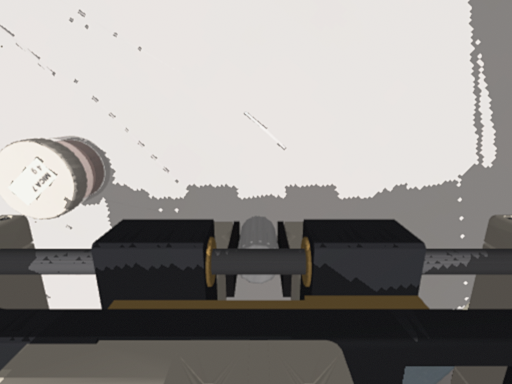

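```bash
python3 - <<'E'
from plant import r,calibration
from h import *
s=r.get_state();c=calibration("wrist");p=cv2.imread("pics/w6.png")
t=s["tcp_pos"];R=Ro.from_euler('xyz',s["eef_rot"],degrees=True).as_matrix()
for dx in(-.004,-.002,0,.002,.004):
    q=t+R@np.array([dx,0,0]);q[2]=.042; 
    fr=q+R@np.array([.011,0,0]); bk=q-R@np.array([.011,0,0]); print(dx,proj(c,q),proj(c,fr),proj(c,bk))
cv2.imwrite("pics/w6z.png",cv2.resize(p[205:305,210:310],None,fx=6,fy=6,interpolation=cv2.INTER_CUBIC))
E
```

```text
-0.004 (np.float64(258.4251236237413), np.float64(273.40321637442344)) (np.float64(258.4173163848011), np.float64(253.2484858902811)) (np.float64(258.4326024290769), np.float64(292.71008107213333))
-0.002 (np.float64(258.42373057297004), np.float64(269.8047716512485)) (np.float64(258.4158612592021), np.float64(249.48974326455055)) (np.float64(258.4312675680413), np.float64(289.2619026457956))
0 (np.float64(258.4223265278623), np.float64(266.17792702130043)) (np.float64(258.4143943951541), np.float64(245.7006789892763)) (np.float64(258.4299223952243), np.float64(285.78708709338895))
0.002 (np.float64(258.420911357747), np.float64(262.52234494288393)) (np.float64(258.41291565004144), np.float64(241.88092467297648)) (np.float64(258.42856679067523), np.float64(282.28532456101254))
0.004 (np.float64(258.41948492987405), np.float64(258.8376825039766)) (np.float64(258.41142487892864), np.float64(238.03010593222962)) (np.float64(258.4272006325755), np.float64(278.7563003702625))
```

View pics/w6z.png

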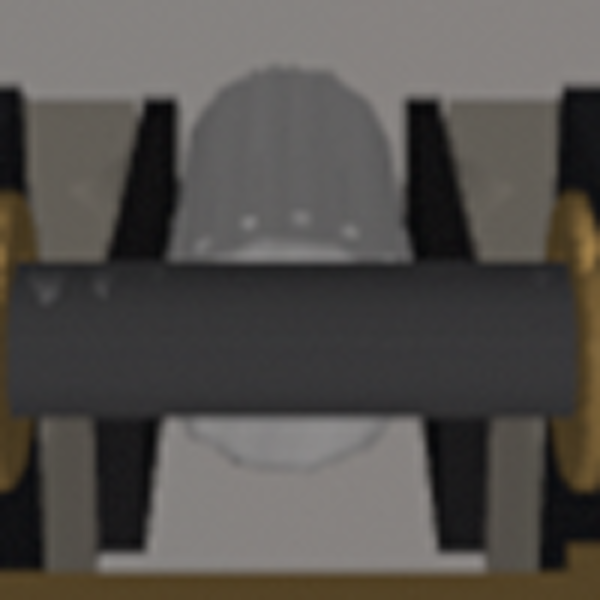

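Call:
servo_tool:
  grip: [0.8,0.8,0.8,0.8,0.8,0.8,0.8]
  translation:
    - [0,0,0]
    - [0,0,-0.01]
    - [0,0,-0.03]
    - [0,0,-0.06]
    - [0,0,-0.1]
    - [0,0,-0.14]
    - [0,0,-0.15]
  turn: [0,0,0,0,0,0,0]
  newtons: 60

```text
time_s: 9.9
tcp_pos: [0.4479, 0.254, 0.1625]
eef_rot: [180.0, 0.5, -142.8]
contact_force: [0.9, 0.8, -1.2]
gripper_width: 0.02
```

```bash
python3 st.py; python3 - <<'E'
from plant import r,capture,calibration
from h import *
s=r.get_state();R=Ro.from_euler('xyz',s["eef_rot"],degrees=True).as_matrix()
print(plan(s,np.array([.553,-.0477,.15])-R@[.001,0,0]))
E
```

```text
t 9.9 tcp [0.4479 0.254  0.1625] rot [ 179.97    0.5  -142.81] F [ 0.92  0.79 -1.15] M [ 0.135 -0.15  -0.003] w 0.02 j [ 5.150e+01  8.200e+00 -2.500e+01  1.000e-01 -5.630e+01 -1.044e+02]
F tool [-1.2   0.08  1.16] [-0.017 -0.201  0.003]
(array([ 0.0977, -0.3039,  0.0114]), None)
```

```bash
python3 st.py; python3 - <<'E'
from plant import r,capture,calibration
from h import *
p,d=capture("wrist");cv2.imwrite("pics/w7z.png",cv2.resize(p[205:305,210:310],None,fx=6,fy=6,interpolation=cv2.INTER_CUBIC))
brief(r.get_state())
E
```

```text
t 9.9 tcp [0.4479 0.254  0.1625] rot [ 179.97    0.5  -142.81] F [ 0.92  0.79 -1.15] M [ 0.135 -0.15  -0.003] w 0.02 j [ 5.150e+01  8.200e+00 -2.500e+01  1.000e-01 -5.630e+01 -1.044e+02]
F tool [-1.2   0.08  1.16] [-0.017 -0.201  0.003]
t 9.95 tcp [0.4478 0.2541 0.162 ] rot [ 179.94    0.53 -142.84] F [ 0.04  0.36 -0.21] M [ 0.196 -0.102 -0.001] w 0.0207 j [ 5.150e+01  8.300e+00 -2.500e+01  1.000e-01 -5.620e+01 -1.044e+02]
```

View pics/w7z.png

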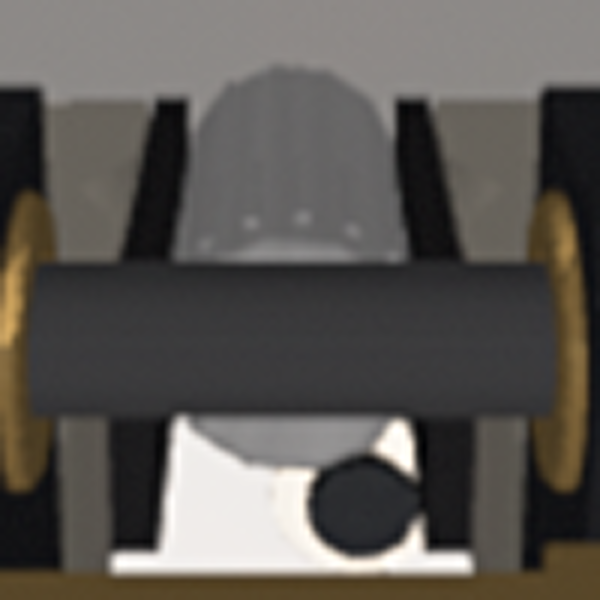

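The cap sits square between the pads and hasn't shifted.

Call:
servo_tool:
  grip: [0.8,0.8,0.8,0.8,0.8,0.8,0.8,0.8,0.8,0.8]
  translation:
    - [0.01,-0.03,0]
    - [0.021,-0.065,0]
    - [0.032,-0.1,0]
    - [0.043,-0.135,0]
    - [0.055,-0.17,0]
    - [0.066,-0.205,0]
    - [0.077,-0.24,0]
    - [0.088,-0.275,0]
    - [0.098,-0.304,0]
    - [0.098,-0.304,0]
  turn: [0,0,0,0,0,0,0,0,0,0]

```text
time_s: 10.78
tcp_pos: [0.5515, -0.0536, 0.1551]
eef_rot: [-180.0, -0.1, -143.1]
contact_force: [0.4, 1.6, -0.8]
gripper_width: 0.0206
```

Call:
servo_tool:
  grip: [0.8,0.8,0.8]
  translation:
    - [0,0,0]
    - [0,0,0]
    - [0,0,0]
  turn: [0,0,0]

```text
time_s: 11.03
tcp_pos: [0.5506, -0.0487, 0.1555]
eef_rot: [180.0, -0.0, -142.8]
contact_force: [0.1, -0.5, -0.9]
gripper_width: 0.0204
```

```bash
python3 st.py; python3 - <<'E'
from plant import r,capture,calibration
from h import *
s=r.get_state();R=Ro.from_euler('xyz',s["eef_rot"],degrees=True).as_matrix()
print(plan(s,np.array([.553,-.0477,.13])-R@[.001,0,0]))
c=calibration("wrist");p,d=capture("wrist");cv2.imwrite("pics/w8.png",p)
p,d=capture("scene");cv2.imwrite("pics/s8.png",cv2.resize(p[80:240,200:400],None,fx=3.8,fy=3.8,interpolation=cv2.INTER_CUBIC))
E
```

```text
t 11.03 tcp [ 0.5506 -0.0487  0.1555] rot [ 1.7998e+02 -1.0000e-02 -1.4285e+02] F [ 0.13 -0.51 -0.88] M [ 0.036 -0.01   0.016] w 0.0204 j [ 15.2  12.5 -20.6  -0.  -57.  -68.1]
F tool [ 0.2  -0.49  0.88] [-0.022 -0.03  -0.016]
(array([-0.0036, -0.0006,  0.0255]), None)
```

View pics/w8.png

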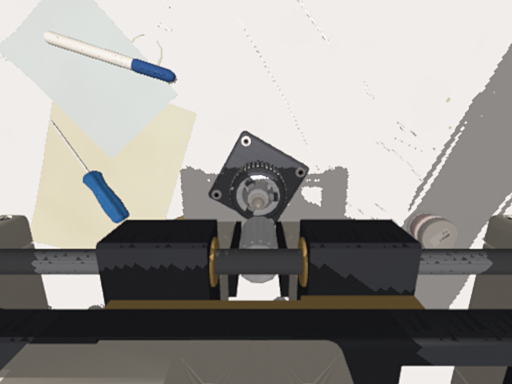

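View pics/s8.png

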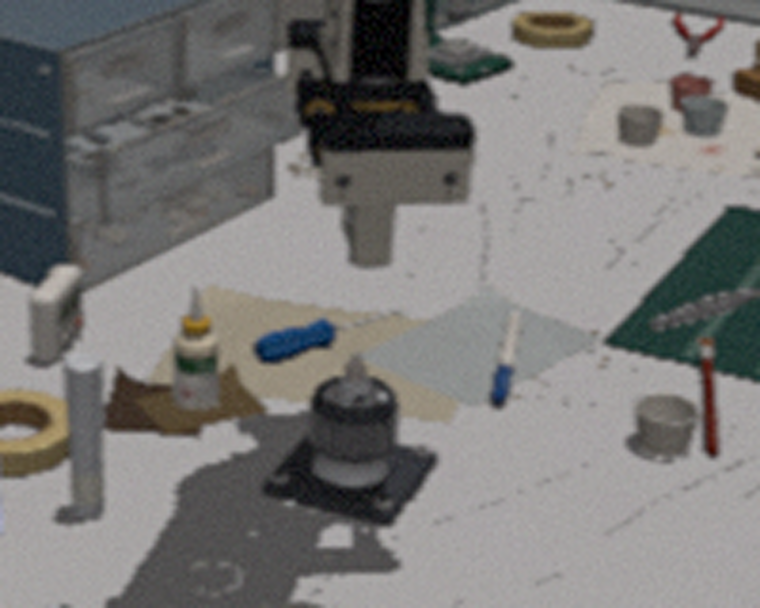

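The nib is at about (258,202) in the wrist view, on the fingers' midline at column 258. The scene view shows the closed finger pads above the chuck, with the bystanders where they were.

Call:
servo_tool:
  grip: [0.8,0.8,0.8,0.8,0.8,0.8]
  translation:
    - [-0.0036,-0.0006,0.01]
    - [-0.0036,-0.0006,0.025]
    - [-0.0036,-0.0006,0.04]
    - [-0.0036,-0.0006,0.05]
    - [-0.0036,-0.0006,0.052]
    - [-0.0036,-0.0006,0.052]
  turn: [0,0,0,0,0,0]

```text
time_s: 11.63
tcp_pos: [0.5537, -0.0474, 0.1026]
eef_rot: [180.0, -0.1, -142.8]
contact_force: [0.3, -0.0, -0.7]
gripper_width: 0.0202
```

```bash
python3 st.py; python3 - <<'E'
from plant import r,capture,calibration
from h import *
c=calibration("wrist");p,d=capture("wrist");cv2.imwrite("pics/w9.png",p)
p,d=capture("scene");cv2.imwrite("pics/s9.png",cv2.resize(p[120:220,240:340],None,fx=6,fy=6,interpolation=cv2.INTER_CUBIC))
s=r.get_state();R=Ro.from_euler('xyz',s["eef_rot"],degrees=True).as_matrix()
print(plan(s,np.array([.553,-.0477,.078])-R@[.001,0,0]))
E
```

```text
t 11.63 tcp [ 0.5537 -0.0474  0.1026] rot [ 1.7996e+02 -1.0000e-01 -1.4285e+02] F [ 0.27 -0.03 -0.71] M [ 0.069 -0.007  0.024] w 0.0202 j [ 15.3  16.  -23.7   0.  -50.4 -68.1]
F tool [-0.2  -0.19  0.71] [-0.05  -0.047 -0.024]
(array([0.0005, 0.0008, 0.026 ]), None)
```

View pics/w9.png

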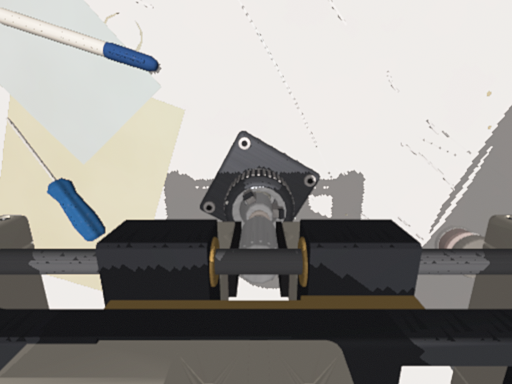

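View pics/s9.png

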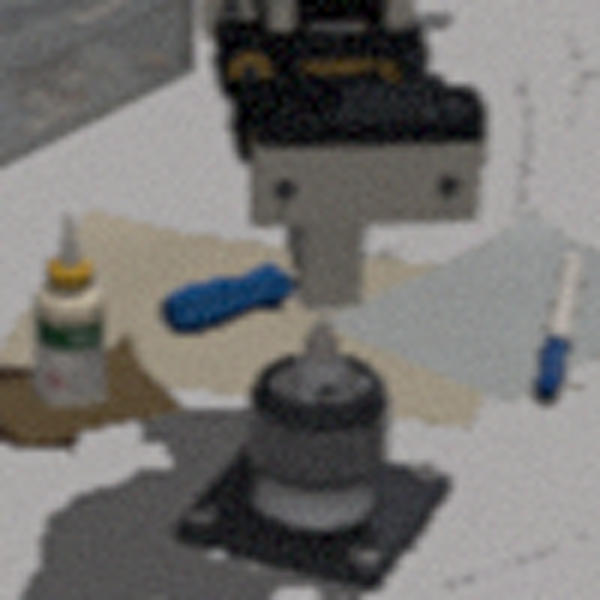

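```bash
python3 - <<'E'
from plant import r,capture,calibration
from h import *
s=r.get_state();R=Ro.from_euler('xyz',s["eef_rot"],degrees=True).as_matrix()
c=calibration("scene");t=s["tcp_pos"]
f=lambda q:((np.array(q)-[240,120]+.5)*6-.5).round(1)
for dx in(-.0095,0,.0095):
  for dy in (.011,.021): print(dx,dy,f(proj(c,t+R@[dx,dy,-.005])))
for z in (.074,.09): print("nib",z,f(proj(c,(.553,-.0477,z))))
print("sleeve L/R at .06",f(proj(c,(.553-.027*.8407,-.0477-.027*.541,.05))),f(proj(c,(.553+.027*.8407,-.0477+.027*.541,.05))))
E
```

```text
-0.0095 0.011 [297.9 279.3]
-0.0095 0.021 [301.4 291.4]
0 0.011 [323.2 278.7]
0 0.021 [326.9 290.8]
0.0095 0.011 [348.5 278. ]
0.0095 0.021 [352.3 290.1]
nib 0.074 [319.5 348.8]
nib 0.09 [321.3 311.5]
sleeve L/R at .06 [386.8 404.4] [246.9 403.3]
```

Call:
servo_tool:
  grip: [0.8,0.8,0.8,0.8,0.8,0.8]
  translation:
    - [0.0003,0.0005,0.003]
    - [0.0003,0.0005,0.006]
    - [0.0003,0.0005,0.009]
    - [0.0003,0.0005,0.012]
    - [0.0003,0.0005,0.015]
    - [0.0003,0.0005,0.015]
  turn: [0,0,0,0,0,0]

```text
time_s: 12.23
tcp_pos: [0.5532, -0.0476, 0.0879]
eef_rot: [180.0, -0.0, -142.9]
contact_force: [-0.3, 0.2, -0.5]
gripper_width: 0.0203
```

```bash
python3 st.py
```

```text
t 12.23 tcp [ 0.5532 -0.0476  0.0879] rot [ 1.7997e+02 -5.0000e-02 -1.4290e+02] F [-0.26  0.24 -0.5 ] M [ 0.012  0.023 -0.048] w 0.0203 j [ 15.3  16.9 -24.7  -0.  -48.4 -68.2]
F tool [0.06 0.35 0.5 ] [-0.024  0.011  0.048]
```

Call:
servo_tool:
  grip: [0.8,0.8,0.8,0.8,0.8,0.8]
  translation:
    - [0,0,0.001]
    - [0,0,0.002]
    - [0,0,0.003]
    - [0,0,0.004]
    - [0,0,0.005]
    - [0,0,0.005]
  turn: [0,0,0,0,0,0]

```text
time_s: 12.73
tcp_pos: [0.5538, -0.0475, 0.0839]
eef_rot: [-180.0, 0.0, -142.9]
contact_force: [-1.2, 0.9, 3.2]
gripper_width: 0.0202
```

```bash
python3 st.py
```

```text
t 12.73 tcp [ 0.5538 -0.0475  0.0839] rot [-1.7998e+02  1.0000e-02 -1.4287e+02] F [-1.24  0.86  3.25] M [0.229 0.579 0.025] w 0.0202 j [ 15.3  17.2 -25.    0.  -47.8 -68.2]
F tool [ 0.46  1.43 -3.25] [-0.532  0.323 -0.025]
```

Call:
servo_tool:
  grip: [0.8,0.8,0.8,0.8]
  translation:
    - [0,0,0.001]
    - [0,0,0.002]
    - [0,0,0.003]
    - [0,0,0.003]
  turn: [0,0,0,0]

```text
time_s: 13.07
tcp_pos: [0.5542, -0.0477, 0.0826]
eef_rot: [-179.9, 0.1, -142.8]
contact_force: [-5.7, -0.7, 17.1]
gripper_width: 0.0202
```

```bash
python3 st.py
```

```text
t 13.07 tcp [ 0.5542 -0.0477  0.0826] rot [-1.7992e+02  5.0000e-02 -1.4283e+02] F [-5.72 -0.66 17.07] M [0.134 2.338 0.022] w 0.0202 j [ 15.3  17.3 -25.1   0.1 -47.5 -68.2]
F tool [  4.94   2.9  -17.08] [-1.519  1.782 -0.023]
```

The push is 17 N with 6 N sideways, so the cap is catching off-centre. I'll back off, shift along the side force, and try again.

Call:
servo_tool:
  grip: [0.8,0.8,0.8,0.8,0.8]
  translation:
    - [0,0,-0.002]
    - [0,0,-0.003]
    - [0.0008,0.0005,-0.003]
    - [0.0008,0.0005,-0.003]
    - [0.0008,0.0005,-0.003]
  turn: [0,0,0,0,0]

```text
time_s: 13.48
tcp_pos: [0.5531, -0.0475, 0.0838]
eef_rot: [-180.0, 0.0, -142.9]
contact_force: [-0.7, 0.3, 5.3]
gripper_width: 0.0203
```

```bash
python3 st.py;  python3 - <<'E'
from plant import r,capture,calibration
from h import *
p,d=capture("scene");cv2.imwrite("pics/s10.png",cv2.resize(p[120:220,240:340],None,fx=6,fy=6,interpolation=cv2.INTER_CUBIC))
c=calibration("wrist");p,d=capture("wrist");cv2.imwrite("pics/w10.png",cv2.resize(p[160:300,190:330],None,fx=4,fy=4,interpolation=cv2.INTER_CUBIC))
brief(r.get_state())
E
```

```text
t 13.48 tcp [ 0.5531 -0.0475  0.0838] rot [-1.7997e+02  4.0000e-02 -1.4287e+02] F [-0.68  0.34  5.26] M [0.191 0.155 0.03 ] w 0.0203 j [ 15.3  17.2 -25.1   0.  -47.7 -68.2]
F tool [ 0.33  0.68 -5.26] [-0.246  0.008 -0.03 ]
t 13.58 tcp [ 0.5531 -0.0475  0.0838] rot [-1.7998e+02  3.0000e-02 -1.4287e+02] F [-0.73  0.06  4.61] M [0.208 0.162 0.025] w 0.0205 j [ 15.3  17.2 -25.1   0.  -47.7 -68.2]
```

View pics/s10.png

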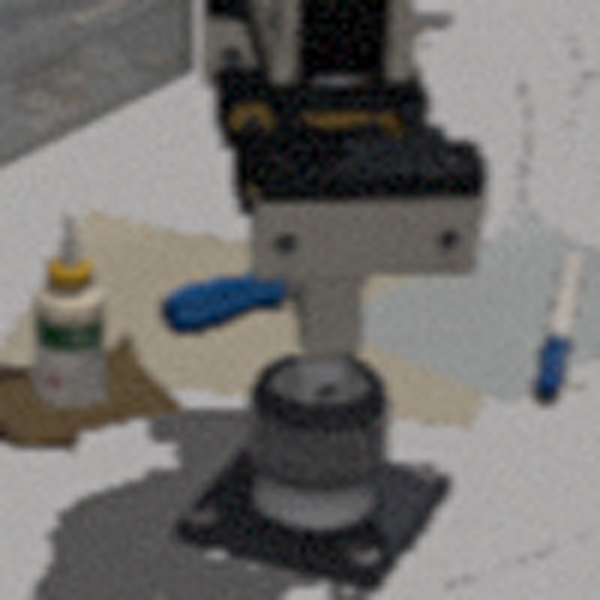

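View pics/w10.png

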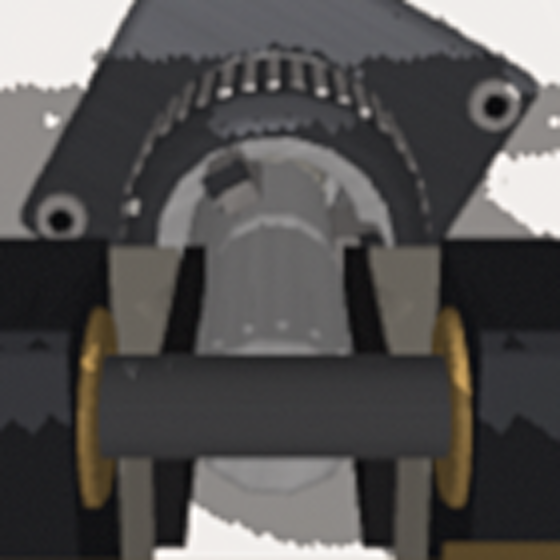

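Sideways force is now below 1 N and the cap hasn't slipped: its rear edge is still at row 283. Pressing again.

Call:
servo_tool:
  grip: [0.8,0.8,0.8,0.8]
  translation:
    - [0,0,0.001]
    - [0,0,0.002]
    - [0,0,0.0025]
    - [0,0,0.0025]
  turn: [0,0,0,0]

```text
time_s: 13.92
tcp_pos: [0.5536, -0.0475, 0.0825]
eef_rot: [-179.9, 0.1, -142.8]
contact_force: [-2.9, 0.4, 12.9]
gripper_width: 0.0205
```

```bash
python3 st.py
```

```text
t 13.92 tcp [ 0.5536 -0.0475  0.0825] rot [-1.7993e+02  8.0000e-02 -1.4284e+02] F [-2.86  0.39 12.94] M [0.473 1.114 0.034] w 0.0205 j [ 15.3  17.3 -25.2   0.1 -47.4 -68.2]
F tool [  2.02   2.03 -12.94] [-1.049  0.602 -0.033]
```

Call:
servo_tool:
  grip: [0.8,0.8,0.8,0.8]
  translation:
    - [0.0004,0.0005,0]
    - [0.0004,0.0005,0.0005]
    - [0.0004,0.0005,0.001]
    - [0.0004,0.0005,0.001]
  turn: [0,0,0,0]

```text
time_s: 14.25
tcp_pos: [0.553, -0.0473, 0.0807]
eef_rot: [-179.9, 0.1, -142.9]
contact_force: [4.2, -1.3, -2.7]
gripper_width: 0.0207
```

```bash
python3 st.py
```

```text
t 14.25 tcp [ 0.553  -0.0473  0.0807] rot [-1.7994e+02  1.1000e-01 -1.4287e+02] F [ 4.18 -1.3  -2.75] M [-0.291 -1.178  0.058] w 0.0207 j [ 15.3  17.3 -25.4   0.  -47.2 -68.2]
F tool [-2.55 -3.56  2.75] [ 0.943 -0.763 -0.059]
```

The cap snapped: the force flipped to −2.7 N as it pulled itself on. Now pressing to the shoulder.

Call:
servo_tool:
  grip: [0.8,0.8,0.8,0.8,0.8]
  translation:
    - [-0.0003,-0.0005,0.001]
    - [-0.0003,-0.0005,0.002]
    - [-0.0003,-0.0005,0.003]
    - [-0.0003,-0.0005,0.0035]
    - [-0.0003,-0.0005,0.0035]
  turn: [0,0,0,0,0]

```text
time_s: 14.67
tcp_pos: [0.5527, -0.0477, 0.0774]
eef_rot: [-180.0, -0.0, -142.9]
contact_force: [-4.3, 1.0, 14.2]
gripper_width: 0.0205
```

```bash
python3 st.py
```

```text
t 14.67 tcp [ 0.5527 -0.0477  0.0774] rot [-1.7998e+02 -1.0000e-02 -1.4285e+02] F [-4.35  0.96 14.2 ] M [0.714 1.373 0.004] w 0.0205 j [ 15.3  17.6 -25.5   0.  -46.9 -68.2]
F tool [  2.89   3.39 -14.2 ] [-1.398  0.664 -0.004]
```

Call:
servo_tool:
  grip: [0.8,0.8,0.8]
  translation:
    - [0.0003,0.0003,0]
    - [0.0003,0.0003,0]
    - [0.0003,0.0003,0]
  turn: [0,0,0]

```text
time_s: 14.92
tcp_pos: [0.5526, -0.0476, 0.0775]
eef_rot: [-180.0, 0.0, -142.9]
contact_force: [-2.4, 1.0, 11.6]
gripper_width: 0.0204
```

```bash
python3 st.py;  python3 - <<'E'
from plant import r,capture,calibration
from h import *
p,d=capture("scene");cv2.imwrite("pics/s11.png",cv2.resize(p[120:310,160:340],None,fx=3.1,fy=3.1,interpolation=cv2.INTER_CUBIC))
p,d=capture("wrist");cv2.imwrite("pics/w11.png",cv2.resize(p[160:300,190:330],None,fx=4,fy=4,interpolation=cv2.INTER_CUBIC))
brief(r.get_state())
E
```

```text
t 14.92 tcp [ 0.5526 -0.0476  0.0775] rot [-1.7996e+02  3.0000e-02 -1.4285e+02] F [-2.41  0.99 11.61] M [0.377 0.917 0.044] w 0.0204 j [ 15.3  17.6 -25.5   0.  -46.8 -68.2]
F tool [  1.32   2.24 -11.62] [-0.854  0.503 -0.044]
t 15.02 tcp [ 0.5526 -0.0476  0.0774] rot [-1.7996e+02  3.0000e-02 -1.4285e+02] F [-2.75 -0.44 11.46] M [0.371 0.915 0.026] w 0.0208 j [ 15.3  17.6 -25.5   0.  -46.8 -68.2]
```

View pics/s11.png

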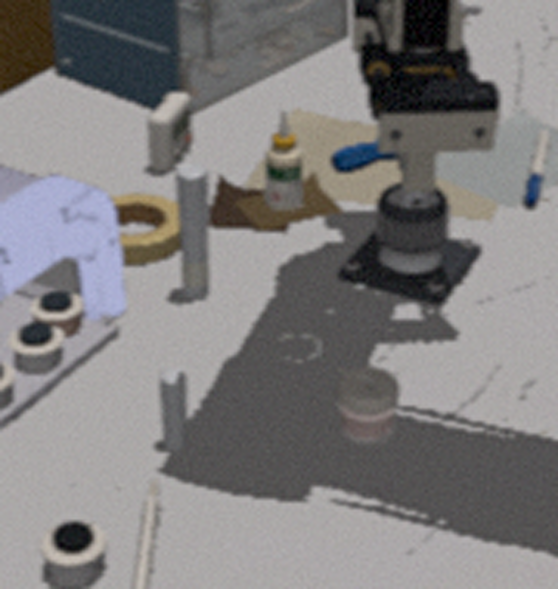

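View pics/w11.png

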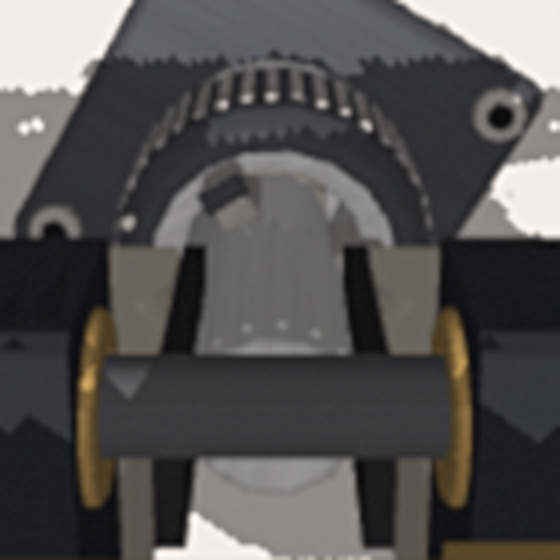

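Seated: the cap meets the barrel in both views, and the bystanders stand as before. The push is at the low end of firm, so I'll press a little more.

Call:
servo_tool:
  grip: [0.8,0.8,0.8,0.8,0.8]
  translation:
    - [0.0002,0.0001,0.0005]
    - [0.0002,0.0001,0.0005]
    - [0.0002,0.0001,0.0005]
    - [0.0002,0.0001,0.0005]
    - [0.0002,0.0001,0.0005]
  turn: [0,0,0,0,0]

```text
time_s: 15.43
tcp_pos: [0.5527, -0.0477, 0.0774]
eef_rot: [-179.9, 0.1, -142.8]
contact_force: [-3.2, 0.8, 14.2]
gripper_width: 0.0204
```

Call:
servo_tool:
  grip: [0.8,0.8,0.8,0.8,0.8,0.8]
  translation:
    - [0,0,0]
    - [0,0,0]
    - [0,0,0]
    - [0,0,0]
    - [0,0,0]
    - [0,0,0]
  turn: [0,0,0,0,0,0]

```text
time_s: 15.93
tcp_pos: [0.5526, -0.0477, 0.0774]
eef_rot: [-179.9, 0.1, -142.8]
contact_force: [-2.8, 1.3, 15.5]
gripper_width: 0.0206
```

```bash
python3 st.py
```

```text
t 15.93 tcp [ 0.5526 -0.0477  0.0774] rot [-1.7994e+02  5.0000e-02 -1.4284e+02] F [-2.83  1.32 15.5 ] M [0.478 1.242 0.015] w 0.0206 j [ 15.3  17.6 -25.6   0.1 -46.8 -68.2]
F tool [  1.45   2.74 -15.51] [-1.132  0.701 -0.015]
```

```bash
python3 - <<'E'
from plant import r,order
from h import *
print(order.close_job()); brief(r.get_state())
E
```

```text
the job is handed in; nothing more can be done
None
the job is handed in; nothing more can be done
```

I tightened the chuck on the marker, snapped its cap on, and handed the job in at about 16 s with the gripper still pressing the cap down. No verdict came back.

- **Chuck:** I turned the sleeve about 62° clockwise. The wrench rose from about 0.6 N m turning freely to 1.4 N m, more than the 0.5 N m rise that means tight. A picture afterwards showed the jaws closed on the barrel. I never measured the sleeve angle itself.
- **Cap:** The first press caught off-centre, at 17 N down and about 6 N sideways. I backed off, shifted about 1 mm and pressed again. The second press reached about 13 N, then the force flipped to −2.7 N as the cap pulled itself on, and the mouth then landed on the shoulder.
- **Last checks:** The fingers ended at 77.4 mm, which puts the cap's mouth at about 71.4 mm, against 72 mm for the shoulder. The push held at about 14–15.5 N with about 3 N of side load left, and the grip was set to 60 N.
- **What disagreed:** The finger opening read about 20.5 mm on the 22 mm cap. I took that as pad squeeze, since the pictures showed no slip.
- **Bystanders:** Those visible in the last scene picture stood where they were. The picture was cropped, so it did not cover the whole table.

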